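# Clean the light box and set it up again

### The arm

A 6-joint arm with a two-finger parallel gripper is mounted at the origin on the work surface. World frame = base frame: x ahead of the robot, y to its left, z up, the work surface at z = 0. Lengths are in mm, angles in rad, forces in N, time in s.
With the tool pointing down it reaches from about 275 to 750 mm from the base axis. Payload 10.2 kg.
Tool frame: the origin (TCP) lies midway between the tips of the shut fingers; the grasp point (between the pads) lies 19 mm behind it; z points along the fingers, y is the line along which they close (so a half turn about z gives the same grasp; the last joint's range is limited). The gripper opens to 85 mm and grips with 20 to 120 N. Pads are 22 mm wide; open, the fingers measure 114 mm over their backs; the gripper's body (76 mm by 85 mm) begins 54 mm behind the grasp point. The pads swing forward as they close: fully open they stand 13 mm farther back than shut.
Start: joints at [-1.447, 0.313, 1.498, -0, 1.331, -0.223], TCP at [178.43, -493.755, 231.294] pointing down, gripper open.
Joint ranges: [-2.94, 2.94], [-0.97, 2.17], [0.19, 2.56], [-1.23, 4.37], [0.02, 3.11], [-2.88, 2.88]. Speed limits (rad/s): [2.39, 2.39, 3.01, 3.14, 3.14, 3.14].

### API

Orientations are given as a unit quaternion [w, x, y, z].
In Python, from rig import ctrl, capture, camera_info gives the robot as it stands.
- The arm moves only by the tool apply_moves, never from a script. Its argument "targets" is a list of rows, each a list of 3 entries, a list of its own where there are three numbers: the finger opening in mm, from 0 to 85.4, then the shift along the world's x, y, z in mm, then the turn, a rotation vector about the world's x, y, z in degrees. In form: [[grip, [dx, dy, dz], [rx, ry, rz]], ...]. A call has 1 to 20 rows; each row is the pose to reach, as a shift and turn from the pose commanded when the call began; what a row does not reach only later rows make up. A row lasts 1/10 s, in which the tool goes at most 50 mm and 8.59 degrees, less where a joint would pass 70% of its speed; a pose out of reach is approached as far as the arm can. A call with a gripper value outside its range is refused whole. The fingers move at their own pace and stop on an object; "squeeze" is the grip in N (left out, the last holds). Time passes only in rows, so rows that repeat a pose let the fingers close. It gives the time, the measured TCP pose, the force, the opening and the grip force at its end, in the units of the state.
- ctrl.sense(): the state, without advancing time (a new reading comes with each control period).
- capture(name): name is "side" or "top"; returns (picture, depth): 400x640x3 uint8, blue, green, red; 400x640 float32, mm along the optical axis (not along the pixel's ray), 0 where there is no reading.
- camera_info(name): a dict with "vfov" (degrees; the focal length in pixels is half the picture's height over the tangent of half this angle, whatever the lens; pixels are square), "cx", "cy" (the principal point, pixels), "k1" (the pictures are not rectified: a ray, as slopes to the right and down, at radius r is drawn at 1 + k1 r^2 times it, then the intrinsics apply), "extrinsics" (4x4, takes a point from camera to world coordinates). Camera axes: x right, y down, z forward; pixel columns grow to the right and rows downward; lengths in mm; the calibration is good to about 2 mm. A picture is of the moment at which its call begins. camera_info takes no time and is no camera call.
- ctrl.finish_job(): hands the job in; it is judged then, once.
The state is a dict: "time_s": time; "joints": joint angles; "dq": joint speeds; "tau": joint torques, N m; "eef_pos": TCP position; "ee_rot": TCP orientation; "force": force on the tool from outside, world axes, zero at the start; "wrist_torque": the same for the moment, N m; "grip_width": opening from 0.0 (shut) to 1.0 (fully open); "grip_force": force on a finger pad.
Only numpy, scipy, OpenCV 4.12 (cv2) and the standard library are available. Lean on these libraries where they do the work, as an engineer would, in place of code of your own. Each camera call takes 0.05 s, during which the arm holds its last target. There are 200 camera calls.

### The job

Clean the lit inspection panel: lift every tube carrier off it and stand it upright on the blue mat, then wipe all the loose plastic chips over the panel's open edge into the catch tray with the scraper block; the chips are sharp, so the fingers must not touch them. Leave the light box ready for work: the carriers standing upright on the lit panel again, the scraper standing on its black pad and lined up with it, and the dimmer slid down level with the green pointer. Leave the bottle, jar, cup and boxes around it where they are.

Things in the scene. Friction and masses are not known exactly. Their poses are not given: they have to be found in the camera images.
- lightbox: White light box, fixed. Origin: on the table; mm in its own axes: flat lit panel at z 35, x -110 to 110, y -140 to 150; rims 12 thick, tops at z 43, beyond x -110, x 110 and y 150. The y -140 edge is open and drops into a blue catch tray (floor z 4, x -110 to 110, y -140 to -224, walls to z 43). Wipe chips towards -y.
- tray_in (a point): Centre of the catch tray's floor, 4 mm above the table.
- mat: Parking mat, fixed: flat blue fabric rectangle 170 mm (its x) by 270 mm (its y), 3 mm thick, on the robot's left. Origin: centre of its underside on the table.
- dock: Scraper pad, fixed: flat black rubber pad 150 mm (its x) by 90 mm (its y), 4 mm thick, with a yellow outline, on the robot's right. Origin: centre of its underside on the table.
- scraper: Scraper block, loose, about 0.25 kg: yellow block on a black rubber sole, 110 mm (x) by 46 mm (y), 24 mm tall, symmetrical, wipes along its y. Black grip rib on top, 64 mm (x) by 24 mm (y), 24 to 66 mm above the sole: pinch across y from above. Origin: centre of the underside, z up. Starts standing on the scraper pad.
- dimmer (a joint): Position of the dimmer's grip along its track: 0 to 0.12 m, growing along the dimmer base's +y; large is bright, small is dim; it starts bright. Held only by about 1.5 N of friction, it stays where it is left.
- dimmer_top (a point): Centre of the top of the dimmer's black grip, 54.5 mm above the table. The grip is 20 mm along the track, 28 mm across it and 40 mm tall.
- dimmer_base: Dimmer track, fixed: aluminium bar 40 mm (its x) by 170 mm (its y, the track), 14 mm thick. Origin: centre of its underside; the grip is over it at joint value 0.06.
- pointer: Green brightness pointer, fixed on the table beside the track, 18 mm tall, about 16 by 18 mm. Origin: centre of its underside. Axes parallel to the dimmer base's, y along the track: the dimmer is set right when the middle of its grip is level with the pointer along y.
- carrier_a: Tube carrier, loose, about 0.2 kg, orange with white-capped tubes; may be absent. Block 76 mm (x) by 46 mm (y), 34 mm tall, tubes to 53 mm; arched handle: posts at both x ends and a grey bar along x, 10 mm thick in y, 96 to 106 mm above the underside: pinch across y from above. Origin: centre of the underside, z up. Starts on the lit panel.
- carrier_b: Tube carrier, loose, about 0.2 kg, green with red-capped tubes; may be absent. Block 76 mm (x) by 46 mm (y), 34 mm tall, tubes to 53 mm; arched handle: posts at both x ends and a grey bar along x, 10 mm thick in y, 96 to 106 mm above the underside: pinch across y from above. Origin: centre of the underside, z up. Starts on the lit panel.
- carrier_c: Tube carrier, loose, about 0.2 kg, blue with yellow-capped tubes; may be absent. Block 76 mm (x) by 46 mm (y), 34 mm tall, tubes to 53 mm; arched handle: posts at both x ends and a grey bar along x, 10 mm thick in y, 96 to 106 mm above the underside: pinch across y from above. Origin: centre of the underside, z up. Starts on the lit panel.
- chip1: Loose chip of broken plastic, red, 19 x 13 x 6 mm, 10 g, flat; may be absent. Origin: centre of its underside. Starts on the lit panel.
- chip2: Loose chip of broken plastic, blue, 15 x 15 x 6 mm, 10 g, flat; may be absent. Origin: centre of its underside. Starts on the lit panel.
- chip3: Loose chip of broken plastic, red, 18 x 12 x 7 mm, 10 g, flat; may be absent. Origin: centre of its underside. Starts on the lit panel.
- chip4: Loose chip of broken plastic, blue, 17 x 14 x 6 mm, 10 g, flat; may be absent. Origin: centre of its underside. Starts on the lit panel.
- chip5: Loose chip of broken plastic, black, 20 x 12 x 6 mm, 10 g, flat; may be absent. Origin: centre of its underside. Starts on the lit panel.
- chip6: Loose chip of broken plastic, red, 15 x 13 x 7 mm, 10 g, flat; may be absent. Origin: centre of its underside. Starts on the lit panel.
- chip7: Loose chip of broken plastic, black, 18 x 14 x 6 mm, 10 g, flat; may be absent. Origin: centre of its underside. Starts on the lit panel.
- amber: Amber bottle, 60 mm across, 130 mm tall, standing beyond the light box on the left; loose bystander, to be left alone. Origin: centre of its underside.
- vial: Small white jar, 36 mm across, 60 mm tall, between the robot and the mat; loose bystander, to be left alone. Origin: centre of its underside.
- tipbox: Clear pipette-tip box with orange lid, 80 x 120 x 68 mm, beyond the light box; loose bystander, to be left alone. Origin: centre of its underside.
- cup: White cup, 70 mm across, 80 mm tall, beyond the light box on the right; loose bystander, to be left alone. Origin: centre of its underside.
- carton: Blue carton, 45 x 90 x 45 mm, between the robot and the light box; loose bystander, to be left alone. Origin: centre of its underside.
Not all that is in view belongs to the job. Leave any purple look-alike of the carrier_c alone.

How it is judged (in metres and radians):
On the way, in this order (a step that is already met when the one before it is completed fails the run):
1. every carrier stands upright on the blue mat (x of carrier_a in the frame of mat between -0.065 and 0.065 m and y of carrier_a in the frame of mat between -0.113 and 0.113 m and z of carrier_a in the frame of mat between -0.003 and 0.012 m and angle between each of carrier_a, carrier_b, carrier_c's own z axis and vertical below 0.15 rad and linear speed of each of carrier_a, carrier_b, carrier_c below 0.03 m/s and x of carrier_b in the frame of mat between -0.065 and 0.065 m and y of carrier_b in the frame of mat between -0.113 and 0.113 m and z of carrier_b in the frame of mat between -0.003 and 0.012 m and x of carrier_c in the frame of mat between -0.065 and 0.065 m and y of carrier_c in the frame of mat between -0.113 and 0.113 m and z of carrier_c in the frame of mat between -0.003 and 0.012 m), for 0.2 s.
2. the scraper is brought down onto the lit panel (x of scraper in the frame of lightbox between -0.11 and 0.11 m and y of scraper in the frame of lightbox between -0.18 and 0.15 m and z of scraper in the frame of lightbox below 0.045 m), for 0.1 s.
3. every chip lies in the catch tray (x of chip1 in the frame of lightbox between -0.115 and 0.115 m and y of chip1 in the frame of lightbox between -0.228 and -0.135 m and z of each of chip1, chip2, chip3, chip4, chip5, chip6, chip7 in the frame of lightbox below 0.031 m and linear speed of each of chip1, chip2, chip3, chip4, chip5, chip6, chip7 below 0.05 m/s and x of chip2 in the frame of lightbox between -0.115 and 0.115 m and y of chip2 in the frame of lightbox between -0.228 and -0.135 m and x of chip3 in the frame of lightbox between -0.115 and 0.115 m and y of chip3 in the frame of lightbox between -0.228 and -0.135 m and x of chip4 in the frame of lightbox between -0.115 and 0.115 m and y of chip4 in the frame of lightbox between -0.228 and -0.135 m and x of chip5 in the frame of lightbox between -0.115 and 0.115 m and y of chip5 in the frame of lightbox between -0.228 and -0.135 m and x of chip6 in the frame of lightbox between -0.115 and 0.115 m and y of chip6 in the frame of lightbox between -0.228 and -0.135 m and x of chip7 in the frame of lightbox between -0.115 and 0.115 m and y of chip7 in the frame of lightbox between -0.228 and -0.135 m), for 0.2 s.
4. every carrier stands upright on the lit panel again (x of carrier_a in the frame of lightbox between -0.09 and 0.09 m and y of carrier_a in the frame of lightbox between -0.13 and 0.14 m and z of carrier_a in the frame of lightbox between 0.031 and 0.045 m and angle between each of carrier_a, carrier_b, carrier_c's own z axis and vertical below 0.12 rad and linear speed of each of carrier_a, carrier_b, carrier_c below 0.03 m/s and x of carrier_b in the frame of lightbox between -0.09 and 0.09 m and y of carrier_b in the frame of lightbox between -0.13 and 0.14 m and z of carrier_b in the frame of lightbox between 0.031 and 0.045 m and x of carrier_c in the frame of lightbox between -0.09 and 0.09 m and y of carrier_c in the frame of lightbox between -0.13 and 0.14 m and z of carrier_c in the frame of lightbox between 0.031 and 0.045 m), for 0.2 s.
At the end, for the whole second after the job is handed in: Carriers upright and still on the lit panel; all chips in the tray; scraper let go, upright on its pad (within 27 mm along, 24 mm across, 0.35 rad); dimmer grip let go, within 7 mm of the pointer along the track (all of step 3 and all of step 4 and x of scraper in the frame of dock between -0.027 and 0.027 m and y of scraper in the frame of dock between -0.024 and 0.024 m and z of scraper in the frame of dock between -0.003 and 0.012 m and angle between the x axis of scraper and the x axis of dock, either way round below 0.35 rad and angle between scraper's own z axis and vertical below 0.12 rad and linear speed of scraper below 0.03 m/s and contact force between the fingers and scraper below 0.2 N and y of dimmer_top in the frame of pointer between -0.007 and 0.007 m and velocity of joint dimmer between -0.01 and 0.01 m/s and contact force between the fingers and dimmer below 0.2 N); the robot touches nothing.
It fails at once if the fingers touch a chip (contact force between the fingers and chip1 above 0.5 N or contact force between the fingers and chip2 above 0.5 N or contact force between the fingers and chip3 above 0.5 N or contact force between the fingers and chip4 above 0.5 N or contact force between the fingers and chip5 above 0.5 N or contact force between the fingers and chip6 above 0.5 N or contact force between the fingers and chip7 above 0.5 N).
It fails at once if a bottle, jar, cup or box standing around is moved more than 3 cm (distance of any of amber, vial, tipbox, cup, carton from where it was at the start of the episode above 0.03 m).
Of chip1, chip2, chip3, chip4, chip5, chip6, chip7 only 4 to 7 are there at a start; the rules pass over those that are not, and their reading is None.
Of carrier_a, carrier_b, carrier_c only 2 to 3 are there at a start; the rules pass over those that are not, and their reading is None.
At some moment in a run one of carrier_a, carrier_b, carrier_c, scraper may be knocked a few centimetres aside while the robot is not near it.
It also fails if it takes over 210 s, if anything falls off the work surface, if the arm or the gripper's body presses on something with over 40 N, if the wrist force passes 120 N, or if a joint passes its speed limit or range.

## Working session

There is one attempt and no reset: what is moved stays moved. The work goes in short steps, Python scripts to look and compute and a tool call to move; the robot and the scene stay as the last step left them, time stands still between calls to the robot, and variables do not carry over. Pictures are saved under pics/ and viewed, at most 14 in all, crops included, and the job is handed in when it is done.

Besides the shell and the picture viewer there is one more tool, called by a JSON object that holds its "fn" and its "kwargs". apply_moves: Moves the arm, as the interface text tells. Its arguments: {"type":"object","properties":{"targets":{"type":"array","items":{"type":"array"}},"squeeze":{"type":"number"}},"required":["targets"]}

```bash
ls; mkdir -p pics; cat > h.py <<'E'
import numpy as np, cv2
from rig import ctrl, capture, camera_info
def info(n):
    c=camera_info(n); f=200/np.tan(np.radians(c['vfov'])/2); return c,f,np.array(c['extrinsics'],float)
def ray(n,uv):
    c,f,T=info(n); uv=np.atleast_2d(np.asarray(uv,float))
    K=np.array([[f,0,c['cx']],[0,f,c['cy']],[0,0,1]])
    p=(uv-[c['cx'],c['cy']])/f; s=p.copy()
    for _ in range(30): s=p/(1+c['k1']*(s**2).sum(1,keepdims=True))
    d=np.c_[s,np.ones(len(s))]@T[:3,:3].T
    return T[:3,3],d,s
def onplane(n,uv,z):
    o,d,_=ray(n,uv); t=(z-o[2])/d[:,2]; return o+d*t[:,None]
def cloud(n,depth):
    h,w=depth.shape; v,u=np.mgrid[:h,:w]; o,d,_=ray(n,np.c_[u.ravel(),v.ravel()])
    return (o+d*depth.reshape(-1,1)).reshape(h,w,3)
def proj(n,P):
    c,f,T=info(n); q=(np.atleast_2d(P)-T[:3,3])@T[:3,:3]; s=q[:,:2]/q[:,2:]
    return s*(1+c['k1']*(s**2).sum(1,keepdims=True))*f+[c['cx'],c['cy']]
def snap(n,name):
    im,d=capture(n); cv2.imwrite(f'pics/{name}.png',im); np.save(f'pics/{name}.npy',d); return im,d
E
python3 - <<'E'
from h import *
for n in('top','side'):
    snap(n,n+'0'); c=camera_info(n); print(n,c)
print(ctrl.sense())
E
```

```text
pics
top {'vfov': 53.60720179333724, 'cx': 320.6024278284267, 'cy': 198.1322149810993, 'k1': -0.010294774881738543, 'extrinsics': array([[-2.26501951e-03, -9.92483876e-01,  1.22354509e-01,
         4.65644605e+02],
       [-9.99993753e-01,  1.91598535e-03, -2.97022804e-03,
         3.02368360e+01],
       [ 2.71347399e-03, -1.22360472e-01, -9.92482016e-01,
         9.83416904e+02],
       [ 0.00000000e+00,  0.00000000e+00,  0.00000000e+00,
         1.00000000e+00]])}
side {'vfov': 45.91664895886588, 'cx': 315.2311695308432, 'cy': 197.89367641254302, 'k1': 0.0254808798609897, 'extrinsics': array([[ 9.80775248e-01, -1.04855898e-01,  1.64575679e-01,
         3.39339787e+02],
       [-1.94607923e-01, -5.87846725e-01,  7.85215884e-01,
        -1.00826865e+03],
       [ 1.44107574e-02, -8.02148034e-01, -5.96951306e-01,
         8.59470643e+02],
       [ 0.00000000e+00,  0.00000000e+00,  0.00000000e+00,
         1.00000000e+00]])}
{'time_s': 0.1, 'joints': array([-1.44737452e+00,  3.13412300e-01,  1.49835824e+00,  1.85732609e-05,
        1.33100532e+00, -2.23400599e-01]), 'dq': array([-0.00012354, -0.00136616, -0.00229559,  0.00183245, -0.00039236,
       -0.00026118]), 'tau': array([ 3.72190814e-03, -4.12895358e+01, -2.60140926e+01, -1.14879945e-04,
        2.99938241e-03, -2.34907480e-07]), 'eef_pos': array([ 178.41720031, -493.51028591,  230.7840436 ]), 'ee_rot': array([-5.90416051e-04,  9.85002128e-01,  1.72541180e-01,  3.85700448e-05]), 'force': array([ 0.86175203, -0.0194748 , -0.36924663]), 'wrist_torque': array([ 0.05114593, -0.05751733,  0.04720948]), 'grip_force': 0.0, 'grip_width': 1.0011002892792678}
```

View pics/top0.png

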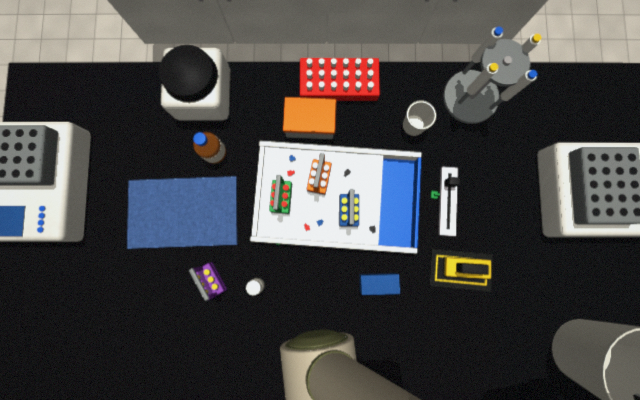

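View pics/side0.png

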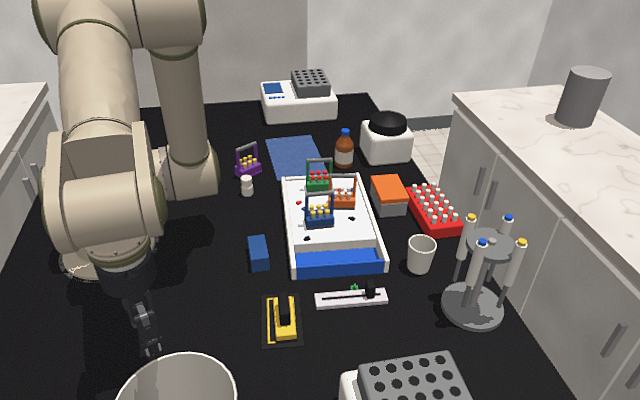

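The top view shows carriers green (281,195), orange (319,175) and blue (349,210) on the panel, with about six chips between them. The scraper is at (467,269), the dimmer grip at (452,182) and the pointer at (434,195). The side view agrees and shows the purple decoy outside the box.

```bash
cat > m.py <<'E'
from h import *
def rect(P):  # min-area rect in world xy: centre, sizes (long, short), yaw deg of long axis
    (c,(a,b),th)=cv2.minAreaRect(np.float32(P[:,:2])); 
    if a<b: a,b,th=b,a,th+90
    return np.round(c,1),round(a,1),round(b,1),round((th+90)%180-90,1)
def bar(n,name,zr,xy,R=60):
    C=cloud(n,np.load(f'pics/{name}.npy')).reshape(-1,3)
    m=(C[:,2]>zr[0])&(C[:,2]<zr[1])&(np.hypot(*(C[:,:2]-xy).T)<R)
    return C[m]
E
python3 - <<'E'
from m import *
im=cv2.imread('pics/top0.png'); d=np.load('pics/top0.npy'); C=cloud('top',d)
hsv=cv2.cvtColor(im,cv2.COLOR_BGR2HSV)
def blob(n,m,uvbox,z,mina=8):
    u0,v0,u1,v1=uvbox; M=np.zeros(m.shape,np.uint8); M[v0:v1,u0:u1]=m[v0:v1,u0:u1]*255
    cs,_=cv2.findContours(M,cv2.RETR_EXTERNAL,cv2.CHAIN_APPROX_NONE)
    for c in cs:
        if cv2.contourArea(c)>=mina:
            P=onplane('top',c[:,0].astype(float),z); print(n,rect(P),'area',cv2.contourArea(c),'uv',c[:,0].mean(0).round())
H,S,V=[hsv[...,i].astype(int) for i in range(3)]
blob('mat',(H>95)&(H<125)&(S>80)&(V>50),(110,165,245,260),3,500)
blob('box',(V>60),(240,130,428,260),43,500)
blob('tray',(H>95)&(H<125)&(S>120),(372,140,425,260),4,500)
blob('dock',(H>20)&(H<35)&(S>120),(420,240,500,300),4,50)
blob('rail',(V>120)&(S<60),(436,155,465,245),14,100)
blob('pointer',(H>40)&(H<85)&(S>100),(425,180,445,210),18,5)
m=(C[...,2]>48)&(C[...,2]<62)
blob('grip',m,(440,160,466,245),54.5,10)
print(C[182,452],C[195,434])
m=(C[...,2]>58)&(C[...,2]<72); blob('rib',m,(430,245,500,295),66,10)
for z in [(128,146)]:
    m=(C[...,2]>z[0])&(C[...,2]<z[1]); blob('bar',m,(255,140,380,250),141,5)
for nm,uv in dict(vial=(255,287),carton=(380,285),amber=(208,147),purple=(207,281),cup=(420,118),tip=(310,117)).items(): print(nm,C[uv[1],uv[0]].round())
cv2.imwrite('pics/crop0.png',cv2.resize(im[135:255,245:430],None,fx=4.3,fy=4.3,interpolation=cv2.INTER_CUBIC))
s=cv2.imread('pics/side0.png'); cv2.imwrite('pics/crop1.png',cv2.resize(s[150:300,260:420],None,fx=4,fy=4,interpolation=cv2.INTER_CUBIC))
E
```

```text
mat (array([553. , 372.5]), 273.3, 174.4, -88.0) area 7450.0 uv [182. 212.]
box (array([587.4, -11. ]), 399.3, 249.7, 85.7) area 16795.5 uv [337. 197.]
tray (array([ 579.7, -172. ]), 224.7, 98.2, -4.4) area 3286.5 uv [401. 202.]
dock (array([ 408.7, -320.5]), 141.0, 66.7, 84.2) area 1466.5 uv [462. 270.]
rail (array([ 578.6, -287.9]), 170.9, 40.4, -4.0) area 733.0 uv [448. 202.]
pointer (array([ 593.2, -253.3]), 22.7, 22.2, -2.1) area 66.0 uv [434. 194.]
grip (array([ 620.7, -290.4]), 29.1, 19.3, 89.9) area 78.0 uv [454. 181.]
[ 618.61902328 -286.24709919   52.3321583 ] [ 592.8299562  -254.12111574   10.87463162]
rib (array([ 415.7, -323.7]), 64.5, 22.9, 87.5) area 248.0 uv [474. 268.]
bar (array([551.5, -38.4]), 75.3, 10.8, -0.6) area 137.0 uv [351. 207.]
bar (array([582.4, 121.7]), 76.1, 11.9, -4.9) area 141.0 uv [277. 192.]
bar (array([630.1,  32. ]), 77.1, 11.5, -11.6) area 132.5 uv [318. 171.]
vial [375. 178.  63.]
carton [ 377. -110.   46.]
amber [693. 285. 100.]
purple [386. 296.  34.]
cup [ 793. -228.    4.]
tip [773.  52.  70.]
```

View pics/crop0.png

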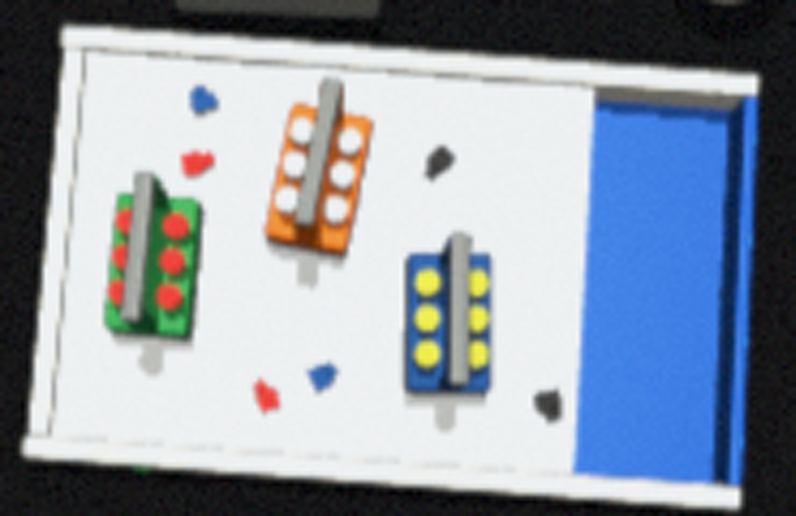

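View pics/crop1.png

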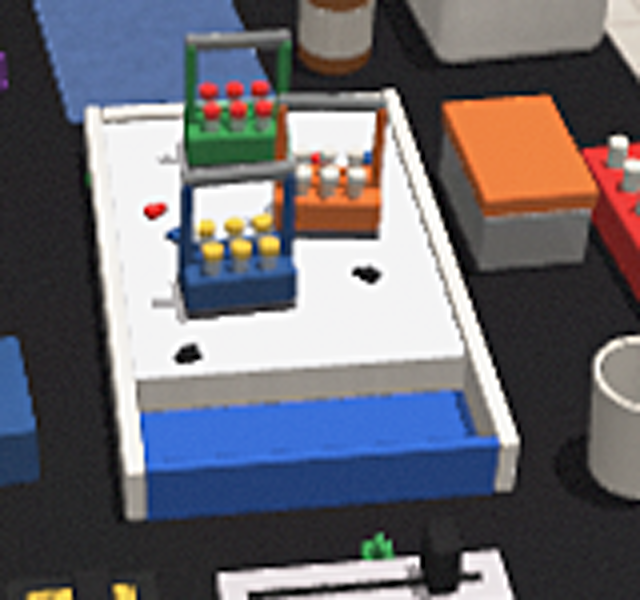

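Six chips are in view and all carriers stand. I start with green, going to the far slot on the mat.

{"fn": "apply_moves", "kwargs": {"targets": [[85,[404,615,10],[0,0,-25]],[85,[404,615,10],[0,0,-25]],[85,[404,615,10],[0,0,-25]],[85,[404,615,10],[0,0,-25]],[85,[404,615,10],[0,0,-25]],[85,[404,615,10],[0,0,-25]],[85,[404,615,10],[0,0,-25]],[60,[404,615,10],[0,0,-25]],[60,[404,615,10],[0,0,-25]],[60,[404,615,10],[0,0,-25]],[60,[404,615,10],[0,0,-25]],[60,[404,615,10],[0,0,-25]],[60,[404,615,10],[0,0,-25]],[60,[404,615,10],[0,0,-25]],[60,[404,615,10],[0,0,-25]],[60,[404,615,10],[0,0,-25]],[60,[404,615,10],[0,0,-25]],[60,[404,615,10],[0,0,-25]],[60,[404,615,10],[0,0,-25]],[60,[404,615,10],[0,0,-25]]], "squeeze": 40}}

```text
time_s: 2.1
eef_pos: [582.2, 120.4, 241.6]
ee_rot: [0.0, 0.999, -0.045, 0.0]
force: [-0.2, -0.6, 0.2]
grip_width: 0.702
grip_force: 0.0
```

{"fn": "apply_moves", "kwargs": {"targets": [[60,[0,1,-50],[0,0,0]],[60,[0,1,-90],[0,0,0]],[60,[0,1,-115],[0,0,0]],[60,[0,1,-124],[0,0,0]],[60,[0,1,-124],[0,0,0]],[60,[0,1,-124],[0,0,0]],[0,[0,1,-124],[0,0,0]],[0,[0,1,-124],[0,0,0]],[0,[0,1,-124],[0,0,0]],[0,[0,1,-124],[0,0,0]],[0,[0,1,-124],[0,0,0]],[0,[0,1,-124],[0,0,0]],[0,[0,1,-124],[0,0,0]],[0,[0,1,-124],[0,0,0]],[0,[0,1,-115],[0,0,0]],[0,[0,1,-80],[0,0,0]],[0,[0,1,-40],[0,0,0]],[0,[0,1,-20],[0,0,0]],[0,[0,1,-20],[0,0,0]]]}}

```text
time_s: 4.0
eef_pos: [583.4, 122.4, 224.5]
ee_rot: [-0.0, 0.999, -0.045, 0.003]
force: [1.2, 0.5, -1.5]
grip_width: 0.11
grip_force: 39.7
```

{"fn": "apply_moves", "kwargs": {"targets": [[0,[-8,40,0],[0,0,5]],[0,[-14,80,0],[0,0,5]],[0,[-18,120,0],[0,0,5]],[0,[-22,160,0],[0,0,5]],[0,[-24,200,0],[0,0,5]],[0,[-26,240,0],[0,0,5]],[0,[-28,280,0],[0,0,5]],[0,[-30,315,-10],[0,0,5]],[0,[-32,335,-40],[0,0,5]],[0,[-32,335,-80],[0,0,5]],[0,[-32,335,-110],[0,0,5]],[0,[-32,335,-125],[0,0,5]],[0,[-32,335,-131],[0,0,5]],[0,[-32,335,-135],[0,0,5]],[0,[-32,335,-135],[0,0,5]],[0,[-32,335,-135],[0,0,5]],[40,[-32,335,-135],[0,0,5]],[40,[-32,335,-135],[0,0,5]],[40,[-32,335,-135],[0,0,5]],[40,[-32,335,-135],[0,0,5]]]}}

```text
time_s: 6.0
eef_pos: [550.5, 457.3, 86.6]
ee_rot: [-0.0, 1.0, -0.001, 0.0]
force: [-0.2, -0.2, -0.5]
grip_width: 0.465
grip_force: 0.0
```

{"fn": "apply_moves", "kwargs": {"targets": [[40,[0,0,30],[0,0,0]],[40,[0,0,70],[0,0,0]],[40,[0,0,110],[0,0,0]],[50,[20,-45,150],[0,0,-12]],[60,[40,-95,155],[0,0,-12]],[60,[60,-145,155],[0,0,-12]],[60,[65,-195,155],[0,0,-12]],[60,[70,-245,155],[0,0,-12]],[60,[70,-245,155],[0,0,-12]]]}}

```text
time_s: 6.9
eef_pos: [621.1, 208.0, 241.6]
ee_rot: [0.0, 0.994, -0.108, 0.0]
force: [0.4, -0.1, -0.8]
grip_width: 0.705
grip_force: 0.0
```

```bash
cat > bars.py <<'E'
from m import *
import sys
def bars(name):
    im,d=snap('top',name); C=cloud('top',d); X,Y,Z=[C[...,i] for i in range(3)]
    out=[]
    for nm,m,z in (('panel',(abs(X-587)<125)&(Y>-150)&(Y<195)&(Z>127)&(Z<148),141),('mat',(abs(X-553)<110)&(Y>220)&(Y<520)&(Z>96)&(Z<115),109),
                   ('rib',(X<520)&(X>330)&(Y<-220)&(Z>58)&(Z<72),66)):
        cs,_=cv2.findContours(m.astype(np.uint8)*255,cv2.RETR_EXTERNAL,cv2.CHAIN_APPROX_NONE)
        for c in cs:
            if cv2.contourArea(c)>40: print(nm,rect(onplane('top',c[:,0].astype(float),z)),cv2.contourArea(c))
    return im,d,C
if __name__=='__main__':
    bars(sys.argv[1]); s=ctrl.sense(); print(s['time_s'],s['eef_pos'].round(1))
E
python3 bars.py t1
```

```text
panel (array([551.5, -38.4]), 75.3, 10.8, -0.6) 138.0
panel (array([630.1,  31.8]), 77.1, 12.0, -11.6) 133.5
rib (array([ 415.7, -322.6]), 66.8, 22.8, 87.5) 247.0
6.95 [621.4 207.1 241.7]
```

{"fn": "apply_moves", "kwargs": {"targets": [[60,[3,-45,0],[0,0,0]],[60,[6,-90,0],[0,0,0]],[60,[10,-135,0],[0,0,0]],[60,[10,-180,0],[0,0,0]],[60,[10,-180,-20],[0,0,0]],[60,[10,-180,-60],[0,0,0]],[60,[10,-180,-100],[0,0,0]],[60,[10,-180,-124],[0,0,0]],[60,[10,-180,-124],[0,0,0]],[0,[10,-180,-124],[0,0,0]],[0,[10,-180,-124],[0,0,0]],[0,[10,-180,-124],[0,0,0]],[0,[10,-180,-124],[0,0,0]],[0,[10,-180,-124],[0,0,0]],[0,[10,-180,-124],[0,0,0]],[0,[10,-180,-124],[0,0,0]],[0,[10,-180,-110],[0,0,0]],[0,[10,-180,-75],[0,0,0]],[0,[10,-180,-35],[0,0,0]],[0,[10,-180,-20],[0,0,0]]]}}

```text
time_s: 8.95
eef_pos: [631.4, 32.3, 226.4]
ee_rot: [-0.0, 0.994, -0.106, 0.003]
force: [-0.4, 0.6, -2.4]
grip_width: 0.11
grip_force: 39.4
```

```bash
python3 bars.py t2
```

```text
mat (array([551.2, 453.5]), 73.9, 16.3, 1.2) 169.0
rib (array([ 415.7, -322.6]), 66.8, 22.9, 87.5) 251.0
9.0 [631.7  32.2 227.3]
```

{"fn": "apply_moves", "kwargs": {"targets": [[0,[-10,40,0],[0,0,4]],[0,[-20,80,0],[0,0,8]],[0,[-30,120,0],[0,0,12]],[0,[-40,160,0],[0,0,12]],[0,[-50,200,0],[0,0,12]],[0,[-60,240,0],[0,0,12]],[0,[-70,280,0],[0,0,12]],[0,[-77,320,0],[0,0,12]],[0,[-77,338,-30],[0,0,12]],[0,[-77,338,-75],[0,0,12]],[0,[-77,338,-110],[0,0,12]],[0,[-77,338,-125],[0,0,12]],[0,[-77,338,-131],[0,0,12]],[0,[-77,338,-135],[0,0,12]],[0,[-77,338,-135],[0,0,12]],[0,[-77,338,-135],[0,0,12]],[40,[-77,338,-135],[0,0,12]],[40,[-77,338,-135],[0,0,12]],[40,[-77,338,-135],[0,0,12]],[40,[-77,338,-135],[0,0,12]]]}}

```text
time_s: 11.0
eef_pos: [553.5, 370.3, 86.6]
ee_rot: [-0.0, 1.0, -0.001, 0.0]
force: [-0.6, 0.6, 0.4]
grip_width: 0.472
grip_force: 0.0
```

{"fn": "apply_moves", "kwargs": {"targets": [[40,[0,0,40],[0,0,0]],[40,[0,0,85],[0,0,0]],[40,[0,0,125],[0,0,0]],[50,[10,-45,155],[0,0,0]],[60,[20,-90,155],[0,0,0]],[60,[30,-140,155],[0,0,0]],[60,[40,-190,155],[0,0,0]],[60,[40,-240,155],[0,0,0]],[60,[20,-290,155],[0,0,0]],[60,[0,-340,155],[0,0,0]],[60,[0,-340,155],[0,0,0]],[60,[0,-340,155],[0,0,0]]]}}

```text
time_s: 12.2
eef_pos: [553.3, 29.1, 241.8]
ee_rot: [-0.0, 1.0, -0.002, 0.0]
force: [-0.8, 1.2, 0.1]
grip_width: 0.703
grip_force: 0.0
```

```bash
python3 bars.py t3
```

```text
mat (array([551.2, 453.5]), 73.9, 16.2, 1.2) 167.5
mat (array([554.4, 368.8]), 75.9, 13.9, -1.2) 154.5
rib (array([ 415.7, -323.7]), 64.5, 22.9, 87.5) 251.5
12.25 [553.7  30.4 241.6]
```

```bash
python3 - <<'E'
from m import *
snap('side','s3'); P=bar('side','s3',(128,146),(551,-38),60); print(len(P)); 
if len(P)>5: print(rect(P))
P=bar('side','side0',(128,146),(551,-38),60); print(len(P),rect(P))
E
```

```text
149
(array([553.5, -40.3]), 76.3, 14.1, -2.0)
151 (array([553.9, -40.2]), 76.6, 16.0, 0.5)
```

{"fn": "apply_moves", "kwargs": {"targets": [[60,[-2,-40,0],[0,0,0]],[60,[-2,-69,-10],[0,0,0]],[60,[-2,-69,-50],[0,0,0]],[60,[-2,-69,-95],[0,0,0]],[60,[-2,-69,-124],[0,0,0]],[60,[-2,-69,-124],[0,0,0]],[60,[-2,-69,-124],[0,0,0]],[0,[-2,-69,-124],[0,0,0]],[0,[-2,-69,-124],[0,0,0]],[0,[-2,-69,-124],[0,0,0]],[0,[-2,-69,-124],[0,0,0]],[0,[-2,-69,-124],[0,0,0]],[0,[-2,-69,-124],[0,0,0]],[0,[-2,-69,-124],[0,0,0]],[0,[-2,-69,-110],[0,0,0]],[0,[-2,-69,-70],[0,0,0]],[0,[-2,-69,-30],[0,0,0]],[0,[-2,-30,-20],[0,0,0]],[0,[-2,20,-20],[0,0,0]],[0,[-2,20,-20],[0,0,0]]]}}

```text
time_s: 14.3
eef_pos: [550.7, 55.0, 221.3]
ee_rot: [-0.001, 1.0, 0.001, -0.0]
force: [0.1, -3.1, -2.2]
grip_width: 0.108
grip_force: 39.8
```

{"fn": "apply_moves", "kwargs": {"targets": [[0,[0,40,0],[0,0,0]],[0,[0,85,0],[0,0,0]],[0,[0,130,0],[0,0,0]],[0,[0,175,0],[0,0,0]],[0,[2,215,0],[0,0,0]],[0,[2,235,-30],[0,0,0]],[0,[2,235,-75],[0,0,0]],[0,[2,235,-110],[0,0,0]],[0,[2,235,-125],[0,0,0]],[0,[2,235,-131],[0,0,0]],[0,[2,235,-135],[0,0,0]],[0,[2,235,-135],[0,0,0]],[0,[2,235,-135],[0,0,0]],[40,[2,235,-135],[0,0,0]],[40,[2,235,-135],[0,0,0]],[40,[2,235,-135],[0,0,0]],[40,[2,235,-135],[0,0,0]],[40,[2,235,-90],[0,0,0]],[40,[2,235,-40],[0,0,0]],[60,[2,235,0],[0,0,0]]]}}

```text
time_s: 16.3
eef_pos: [553.6, 285.3, 224.3]
ee_rot: [-0.0, 1.0, -0.001, 0.001]
force: [0.2, -0.4, -0.2]
grip_width: 0.623
grip_force: 0.0
```

{"fn": "apply_moves", "kwargs": {"targets": [[60,[-20,-45,0],[0,0,8]],[60,[-40,-90,0],[0,0,16]],[60,[-60,-135,0],[0,0,24]],[60,[-70,-180,0],[0,0,32]],[60,[-80,-225,0],[0,0,40]],[60,[-90,-270,0],[0,0,48]],[60,[-90,-315,0],[0,0,56]],[60,[-95,-360,0],[0,0,64]],[60,[-100,-405,0],[0,0,72]],[60,[-105,-450,0],[0,0,80]],[60,[-110,-480,0],[0,0,88]],[60,[-110,-480,0],[0,0,88]],[60,[-110,-480,0],[0,0,88]]]}}

```text
time_s: 17.6
eef_pos: [443.1, -195.9, 221.3]
ee_rot: [-0.0, 0.721, 0.693, -0.0]
force: [-1.1, 0.4, -0.2]
grip_width: 0.706
grip_force: 0.0
```

```bash
python3 bars.py t4; python3 - <<'E'
from m import *
P=bar('side','side0',(60,70),(415,-322),60); print(rect(P)); im,_=snap('side','s4')
t=cv2.imread('pics/t4.png'); a=cv2.resize(t[135:255,110:430],None,fx=2.45,fy=2.45,interpolation=cv2.INTER_CUBIC); cv2.imwrite('pics/t4c.png',a)
E
```

```text
mat (array([551.2, 453.5]), 73.8, 16.2, 1.2) 167.5
mat (array([553.2, 285.5]), 73.6, 13.7, -0.1) 150.5
mat (array([554.5, 368.3]), 76.0, 14.7, 0.5) 155.0
17.65 [ 443.3 -194.9  221.3]
(array([ 416.7, -328. ]), 68.5, 24.0, 86.0)
```

View pics/t4c.png

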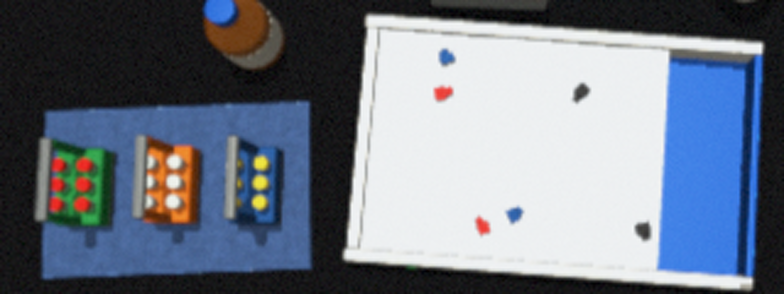

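Carriers now stand on the mat, and six chips (red 2, blue 2, black 2) lie on the clear panel. Next I refine the box frame and grip the scraper.

```bash
cat > box.py <<'E'
from m import *
def boxframe(name):
    im=cv2.imread(f'pics/{name}.png'); C=cloud('top',np.load(f'pics/{name}.npy')); hsv=cv2.cvtColor(im,cv2.COLOR_BGR2HSV); H,S,V=[hsv[...,i].astype(int) for i in range(3)]
    # open edge: first blue pixel per row
    E=[]
    for v in range(168,236):
        u=np.flatnonzero((H[v,370:420]>95)&(H[v,370:420]<125)&(S[v,370:420]>120))
        if len(u): E.append((u[0]+369.5,v))
    P=onplane('top',E,35)[:,:2]; vx,vy,x0,y0=cv2.fitLine(np.float32(P),cv2.DIST_HUBER,0,.01,.01).ravel()
    print('edge',(x0,y0),np.degrees(np.arctan2(vy,vx)))
    m=((V>150)&(S<60)).astype(np.uint8)*255
    L=[]
    for side in (0,1):
        Q=[]
        for u in range(265,372,1):
            col=np.flatnonzero(m[135:255,u])+135
            Q.append((u,col[0]-.5 if side==0 else col[-1]+.5))
        P=onplane('top',Q,43)[:,:2]; l=cv2.fitLine(np.float32(P),cv2.DIST_HUBER,0,.01,.01).ravel(); L.append(l)
        print('rim',l[2:],np.degrees(np.arctan2(l[1],l[0])))
    return im,C
if __name__=='__main__':
    import sys; im,C=boxframe(sys.argv[1])
E
python3 box.py t4
```

```text
edge (np.float32(563.3154), np.float32(-116.915146)) -4.348781
rim [713.28595  32.05845] 85.62283
rim [468.41055  34.29957] 85.72061
```

{"fn": "apply_moves", "kwargs": {"targets": [[60,[-10,-45,0],[0,0,0]],[60,[-20,-90,0],[0,0,0]],[60,[-27,-130,-20],[0,0,0]],[60,[-27,-130,-65],[0,0,0]],[60,[-27,-130,-110],[0,0,0]],[60,[-27,-130,-150],[0,0,0]],[60,[-27,-130,-175],[0,0,0]],[60,[-27,-130,-185],[0,0,0]],[60,[-27,-130,-186],[0,0,0]],[60,[-27,-130,-186],[0,0,0]],[0,[-27,-130,-186],[0,0,0]],[0,[-27,-130,-186],[0,0,0]],[0,[-27,-130,-186],[0,0,0]],[0,[-27,-130,-186],[0,0,0]],[0,[-27,-130,-186],[0,0,0]],[0,[-27,-130,-186],[0,0,0]],[0,[-27,-130,-180],[0,0,0]],[0,[-27,-130,-140],[0,0,0]],[0,[-27,-130,-95],[0,0,0]],[0,[-27,-130,-95],[0,0,0]]], "squeeze": 70}}

```text
time_s: 19.7
eef_pos: [418.2, -326.7, 131.9]
ee_rot: [0.005, 0.72, 0.694, -0.0]
force: [0.3, -0.2, -2.5]
grip_width: 0.275
grip_force: 69.5
```

```bash
python3 - <<'E'
from m import *
im,d=snap('side','s5'); cv2.imwrite('pics/s5c.png',cv2.resize(im[180:360,200:420],None,fx=3,fy=3))
E
```

```text
(no output)
```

View pics/s5c.png

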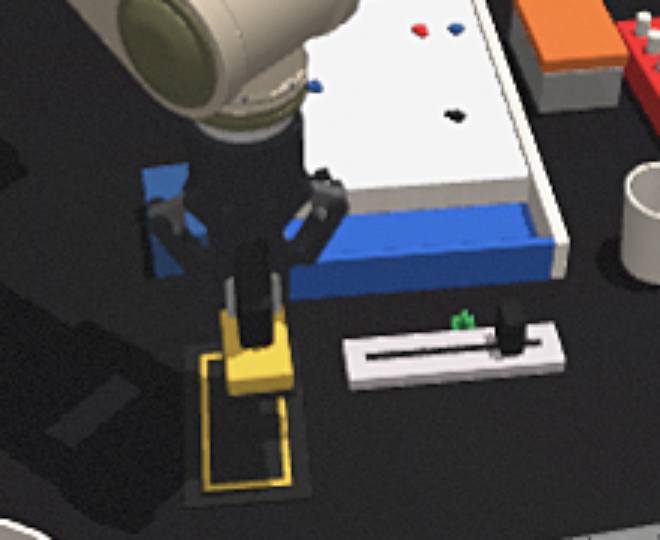

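```bash
cat > chips.py <<'E'
from m import *
O=np.array([590,22.]); th=np.radians(-4.33); ex=np.array([np.cos(th),np.sin(th)]); ey=np.array([-ex[1],ex[0]])
def b2w(x,y): return O+x*ex+y*ey
def w2b(P): return np.c_[(P[:,:2]-O)@ex,(P[:,:2]-O)@ey]
def chips(im):
    hsv=cv2.cvtColor(im,cv2.COLOR_BGR2HSV); H,S,V=[hsv[...,i].astype(int) for i in range(3)]
    m=((S>90)|(V<110)).astype(np.uint8)*255
    pts=np.int32(proj('top',[[*b2w(x,y),35] for x,y in((-107,-136),(107,-136),(107,146),(-107,146))]))
    M=np.zeros_like(m); cv2.fillPoly(M,[pts],255); m&=M
    cs,_=cv2.findContours(m,cv2.RETR_EXTERNAL,cv2.CHAIN_APPROX_NONE)
    for c in cs:
        if cv2.contourArea(c)>=6:
            P=w2b(onplane('top',c[:,0].astype(float),40)); print('chip box',P.mean(0).round(1),'ext',P.min(0).round(),P.max(0).round(),cv2.contourArea(c))
if __name__=='__main__':
    import sys; chips(cv2.imread(f'pics/{sys.argv[1]}.png'))
E
python3 chips.py t4; python3 - <<'E'
from chips import *
for p in ((-54,125),(54,125),(-54,-142),(54,-142),(0,-142)): print(p,b2w(*p).round(1))
s=ctrl.sense(); print(s['eef_pos'])
im,_=snap('top','t5'); hsv=cv2.cvtColor(im,cv2.COLOR_BGR2HSV); H,S,V=[hsv[...,i].astype(int) for i in range(3)]
m=((H>20)&(H<35)&(S>120)); M=np.zeros(m.shape,np.uint8); M[235:300,420:500]=m[235:300,420:500]*255
cs,_=cv2.findContours(M,cv2.RETR_EXTERNAL,cv2.CHAIN_APPROX_NONE)
for c in cs:
    if cv2.contourArea(c)>20: print(rect(onplane('top',c[:,0].astype(float),4)),cv2.contourArea(c))
cv2.imwrite('pics/t5c.png',cv2.resize(im[160:300,400:510],None,fx=4,fy=4))
E
```

```text
chip box [ -72.4 -123.2] ext [ -78. -128.] [ -66. -118.] 15.0
chip box [-79.8  32.8] ext [-87.  27.] [-73.  39.] 17.0
chip box [-65.8   2.8] ext [-73.  -3.] [-61.   9.] 16.5
chip box [ 59.2 -53.2] ext [ 52. -59.] [ 65. -49.] 13.5
chip box [48.5 82.7] ext [42. 74.] [55. 91.] 22.0
chip box [84.6 82.1] ext [79. 76.] [92. 87.] 14.0
(-54, 125) [545.6 150.7]
(54, 125) [653.3 142.6]
(-54, -142) [ 525.4 -115.5]
(54, -142) [ 633.1 -123.7]
(0, -142) [ 579.3 -119.6]
[ 417.15182121 -325.63563718  128.75536542]
(array([ 409.7, -314. ]), 128.2, 67.5, 85.0) 1144.5
```

View pics/t5c.png

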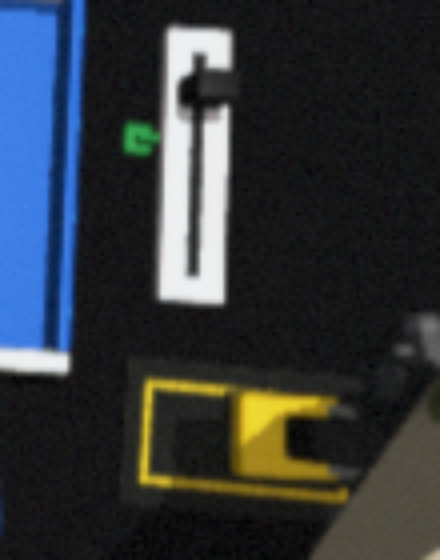

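{"fn": "apply_moves", "kwargs": {"targets": [[0,[10,30,0],[0,0,-7.5]],[0,[25,70,0],[0,0,-15.5]],[0,[35,110,0],[0,0,-23.5]],[0,[50,150,0],[0,0,-31.5]],[0,[60,190,0],[0,0,-39.5]],[0,[75,230,0],[0,0,-47.5]],[0,[85,270,0],[0,0,-55.5]],[0,[100,310,0],[0,0,-63.5]],[0,[110,350,0],[0,0,-71.5]],[0,[120,390,0],[0,0,-79.5]],[0,[127,420,0],[0,0,-87.5]],[0,[129,435,0],[0,0,-92.3]],[0,[129,435,-10],[0,0,-92.3]],[0,[129,435,-25],[0,0,-92.3]],[0,[129,435,-40],[0,0,-92.3]],[0,[129,435,-50],[0,0,-92.3]],[0,[129,435,-55],[0,0,-92.3]],[0,[129,435,-57],[0,0,-92.3]],[0,[129,435,-57],[0,0,-92.3]],[0,[129,435,-57],[0,0,-92.3]]]}}

```text
time_s: 21.8
eef_pos: [545.7, 110.1, 69.7]
ee_rot: [-0.0, 0.999, -0.039, 0.0]
force: [0.1, 0.0, -3.0]
grip_width: 0.272
grip_force: 69.4
```

{"fn": "apply_moves", "kwargs": {"targets": [[0,[0,0,-2],[0,0,0]],[0,[0,0,-3],[0,0,0]],[0,[0,0,-3],[0,0,0]],[0,[0,0,-3],[0,0,0]]]}}

```text
time_s: 22.2
eef_pos: [545.8, 110.3, 67.3]
ee_rot: [0.0, 0.999, -0.038, 0.001]
force: [-0.6, 0.0, 4.5]
grip_width: 0.269
grip_force: 70.3
```

```bash
python3 - <<'E'
from m import *
s=ctrl.sense(); print(s['eef_pos'],s['force'],s['wrist_torque'])
im,d=snap('side','s6'); cv2.imwrite('pics/s6c.png',cv2.resize(im[140:300,250:420],None,fx=3.5,fy=3.5))
E
```

```text
[545.84268606 110.31613869  67.2936001 ] [-0.57209982  0.04957268  4.48616147] [-0.06831601  0.3762311   0.02411071]
```

View pics/s6c.png

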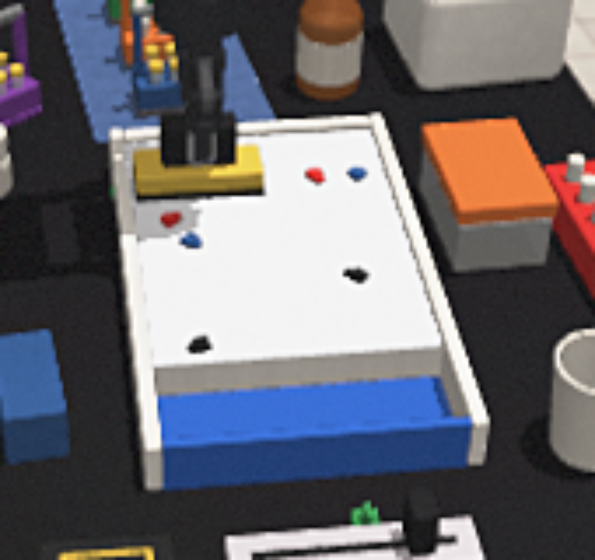

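Scraper sits flat on the panel with about 7 N and the chips ahead of it. Sweeping the left half.

{"fn": "apply_moves", "kwargs": {"targets": [[0,[-0.5,-6,0],[0,0,0]],[0,[-1.4,-18,0],[0,0,0]],[0,[-2.4,-31,0],[0,0,0]],[0,[-3.3,-44,0],[0,0,0]],[0,[-4.3,-57,0],[0,0,0]],[0,[-5.3,-70,0],[0,0,0]],[0,[-6.3,-83,0],[0,0,0]],[0,[-7.3,-96,0],[0,0,0]],[0,[-8.3,-109,0],[0,0,0]],[0,[-9.2,-122,0],[0,0,0]],[0,[-10.2,-135,0],[0,0,0]],[0,[-11.2,-148,0],[0,0,0]],[0,[-12.2,-161,0],[0,0,0]],[0,[-13,-172,0],[0,0,0]],[0,[-13.8,-182,0],[0,0,0]],[0,[-14.5,-192,0],[0,0,0]],[0,[-15.3,-202,0],[0,0,0]],[0,[-16,-212,0],[0,0,0]],[0,[-16.7,-221,0],[0,0,0]],[0,[-17.4,-229,0],[0,0,0]]]}}

```text
time_s: 24.25
eef_pos: [528.4, -118.7, 67.1]
ee_rot: [-0.0, 0.999, -0.039, 0.001]
force: [1.3, 4.1, 6.5]
grip_width: 0.278
grip_force: 70.4
```

```bash
python3 - <<'E'
from m import *
s=ctrl.sense(); print(s['eef_pos'],s['force'],s['wrist_torque'])
im,d=snap('side','s7'); cv2.imwrite('pics/s7c.png',cv2.resize(im[140:300,250:420],None,fx=3.5,fy=3.5))
E
```

```text
[ 528.43324302 -118.74422811   67.14184014] [1.32730536 4.11657363 6.54699077] [ 0.96369372  0.15800908 -0.06423182]
```

View pics/s7c.png

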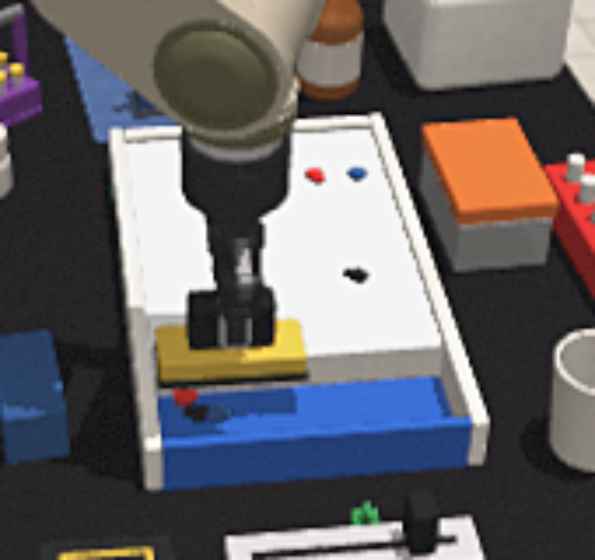

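{"fn": "apply_moves", "kwargs": {"targets": [[0,[0,0,20],[0,0,0]],[0,[0,0,35],[0,0,0]],[0,[15,35,35],[0,0,0]],[0,[30,70,35],[0,0,0]],[0,[50,105,35],[0,0,0]],[0,[70,145,35],[0,0,0]],[0,[85,180,35],[0,0,0]],[0,[100,215,35],[0,0,0]],[0,[115,245,35],[0,0,0]],[0,[122,258,30],[0,0,0]],[0,[122,258,18],[0,0,0]],[0,[122,258,8],[0,0,0]],[0,[122,258,3],[0,0,0]],[0,[122,258,1],[0,0,0]],[0,[122,258,0],[0,0,0]],[0,[122,258,0],[0,0,0]]]}}

```text
time_s: 25.9
eef_pos: [649.8, 138.4, 67.3]
ee_rot: [0.0, 0.999, -0.039, -0.0]
force: [-3.9, -1.1, 5.4]
grip_width: 0.273
grip_force: 70.4
```

{"fn": "apply_moves", "kwargs": {"targets": [[0,[-0.5,-7,0],[0,0,0]],[0,[-1.5,-20,0],[0,0,0]],[0,[-2.7,-35,0],[0,0,0]],[0,[-3.8,-50,0],[0,0,0]],[0,[-4.9,-65,0],[0,0,0]],[0,[-6.1,-80,0],[0,0,0]],[0,[-7.2,-95,0],[0,0,0]],[0,[-8.3,-110,0],[0,0,0]],[0,[-9.5,-125,0],[0,0,0]],[0,[-10.6,-140,0],[0,0,0]],[0,[-11.7,-155,0],[0,0,0]],[0,[-12.9,-170,0],[0,0,0]],[0,[-14,-185,0],[0,0,0]],[0,[-15.1,-200,0],[0,0,0]],[0,[-16.3,-215,0],[0,0,0]],[0,[-17.2,-228,0],[0,0,0]],[0,[-18.1,-240,0],[0,0,0]],[0,[-19,-251,0],[0,0,0]],[0,[-19.7,-260,0],[0,0,0]],[0,[-20.2,-266,0],[0,0,0]]]}}

```text
time_s: 27.9
eef_pos: [629.8, -127.9, 67.2]
ee_rot: [-0.0, 0.999, -0.039, 0.001]
force: [0.2, 5.6, 5.8]
grip_width: 0.271
grip_force: 70.6
```

{"fn": "apply_moves", "kwargs": {"targets": [[0,[0,0,0],[0,0,0]],[0,[0,0,20],[0,0,0]],[0,[0,0,60],[0,0,0]],[0,[-20,-30,90],[0,0,8]],[0,[-40,-70,90],[0,0,16]],[0,[-65,-100,90],[0,0,24]],[0,[-90,-130,90],[0,0,32]],[0,[-110,-150,90],[0,0,40]],[0,[-130,-160,90],[0,0,48]],[0,[-150,-160,90],[0,0,56]],[0,[-170,-160,90],[0,0,64]],[0,[-180,-160,90],[0,0,72]],[0,[-180,-160,90],[0,0,80]],[0,[-180,-160,90],[0,0,88]],[0,[-180,-160,90],[0,0,90]],[0,[-180,-160,90],[0,0,90]]]}}

```text
time_s: 29.5
eef_pos: [449.0, -287.4, 155.9]
ee_rot: [-0.0, 0.734, 0.679, -0.0]
force: [0.3, 0.4, -2.9]
grip_width: 0.269
grip_force: 69.6
```

```bash
python3 bars.py t8; python3 chips.py t8; python3 - <<'E'
from chips import *
im,_=snap('side','s8'); t=cv2.imread('pics/t8.png'); d=np.load('pics/t8.npy')
a=cv2.resize(im[170:300,260:420],(640,520)); cv2.imwrite('pics/s8c.png',a)
b=cv2.resize(t[135:300,240:510],None,fx=2.9,fy=2.9); cv2.imwrite('pics/t8c.png',b)
E
```

```text
mat (array([551.3, 453.8]), 73.7, 14.8, -0.4) 166.0
mat (array([553.2, 285.5]), 73.6, 13.7, -0.1) 151.5
mat (array([554.5, 368.2]), 76.0, 14.7, 0.6) 157.0
29.55 [ 449.1 -287.3  156. ]
```

View pics/t8c.png

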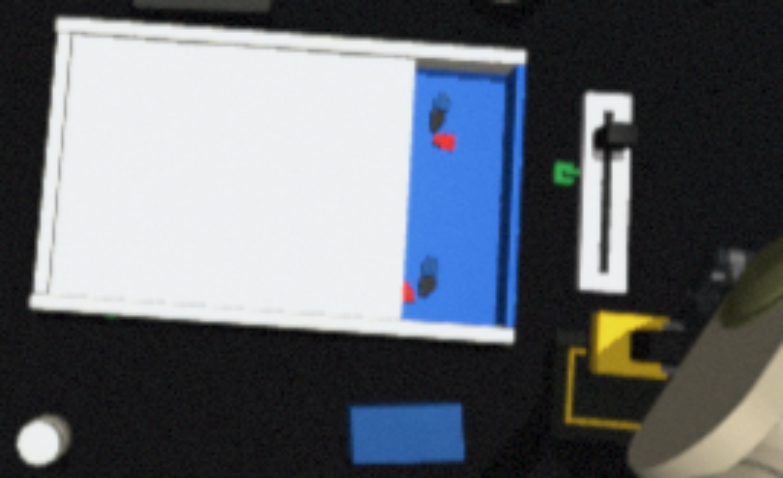

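View pics/s8c.png

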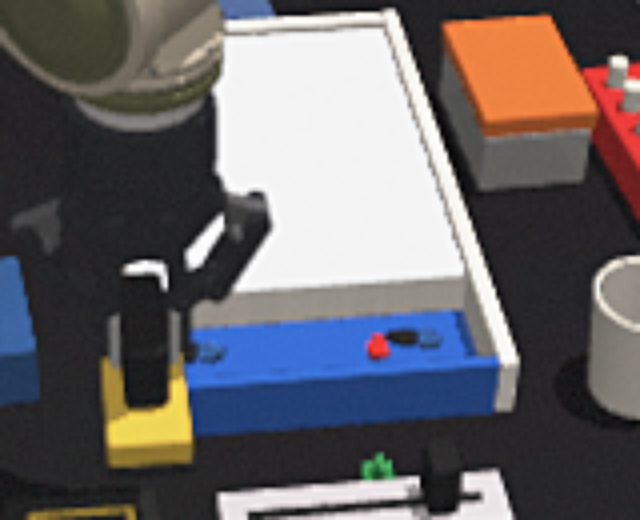

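All six chips lie in the tray: three near the left and three near the right of it. Now I work out the pad centre from the s5 outline corners and check the pointer and rail.

```bash
python3 - <<'E'
from m import *
im=cv2.imread('pics/s5.png'); hsv=cv2.cvtColor(im,cv2.COLOR_BGR2HSV); H,S,V=[hsv[...,i].astype(int) for i in range(3)]
m=(H>20)&(H<35)&(S>120); M=np.zeros(m.shape,np.uint8); M[290:350,255:305]=m[290:350,255:305]*255
M[:313,273:]=0
cs,_=cv2.findContours(M,cv2.RETR_EXTERNAL,cv2.CHAIN_APPROX_NONE)
P=np.vstack([onplane('side',c[:,0].astype(float),4) for c in cs]); print('outline',rect(P))
c=np.array([(205,490),(290,487),(203,353)])/3+[200,180]; print(onplane('side',c,4).round(1))
c=np.array([(185,500),(308,497),(187,348)])/3+[200,180]; print(onplane('side',c,4).round(1))
# pointer / grip
for n,f in(('top','t8'),('side','s8')):
    im=cv2.imread(f'pics/{f}.png'); hsv=cv2.cvtColor(im,cv2.COLOR_BGR2HSV); H,S,V=[hsv[...,i].astype(int) for i in range(3)]
    m=(H>40)&(H<85)&(S>90); a=(425,180,445,210) if n=='top' else (345,275,365,300)
    v,u=np.nonzero(m[a[1]:a[3],a[0]:a[2]]); uv=np.c_[u+a[0],v+a[1]].astype(float)
    for z in (0,9,18): print(n,z,onplane(n,[uv.mean(0)],z).round(1), rect(onplane(n,uv,z)))
    C=cloud(n,np.load(f'pics/{f}.npy')).reshape(-1,3); k=(C[:,2]>47)&(C[:,2]<60)&(abs(C[:,0]-600)<70)&(abs(C[:,1]+288)<40); print('grip',k.sum(),rect(C[k]),C[k].mean(0).round(1))
E
```

```text
outline (array([ 410.3, -315.4]), 129.4, 64.4, 84.6)
[[ 375.  -376.5    4. ]
 [ 434.9 -385.3    4. ]
 [ 388.1 -249.7    4. ]]
[[ 360.1 -382.2    4. ]
 [ 446.1 -395.9    4. ]
 [ 376.3 -242.3    4. ]]
top 0 [[ 595.3 -257.6    0. ]] (array([ 586.6, -254.9]), 45.2, 23.9, -18.9)
top 9 [[ 594.1 -254.9    9. ]] (array([ 585.5, -252.3]), 44.8, 23.7, -18.9)
top 18 [[ 593.  -252.3   18. ]] (array([ 584.4, -249.7]), 44.4, 23.5, -18.9)
grip 100 (array([ 620.8, -291.2]), 25.8, 20.7, 75.8) [ 620.5 -290.2   53.6]
side 0 [[ 598.2 -249.6    0. ]] (array([ 598.7, -247.4]), 19.7, 19.6, -10.4)
side 9 [[ 595.5 -257.6    9. ]] (array([ 596. , -255.3]), 19.5, 19.4, -10.4)
side 18 [[ 592.8 -265.5   18. ]] (array([ 593.3, -263.3]), 19.3, 19.2, -10.4)
grip 98 (array([ 622.4, -295.3]), 27.5, 20.4, 76.0) [ 621.5 -296.7   53.8]
```

{"fn": "apply_moves", "kwargs": {"targets": [[0,[-20,-15,-20],[0,0,-0.5]],[0,[-40,-28,-50],[0,0,-0.5]],[0,[-40,-28,-85],[0,0,-0.5]],[0,[-40,-28,-105],[0,0,-0.5]],[0,[-40,-28,-115],[0,0,-0.5]],[0,[-40,-28,-119],[0,0,-0.5]],[0,[-40,-28,-121],[0,0,-0.5]],[0,[-40,-28,-121],[0,0,-0.5]],[0,[-40,-28,-121],[0,0,-0.5]],[60,[-40,-28,-121],[0,0,-0.5]],[60,[-40,-28,-121],[0,0,-0.5]],[60,[-40,-28,-121],[0,0,-0.5]],[60,[-40,-28,-121],[0,0,-0.5]],[60,[-40,-28,-121],[0,0,-0.5]],[60,[-40,-28,-80],[0,0,-0.5]],[60,[-40,-28,-35],[0,0,-0.5]],[60,[-40,-28,10],[0,0,-0.5]],[60,[-40,-28,55],[0,0,-0.5]]], "squeeze": 40}}

```text
time_s: 31.4
eef_pos: [409.6, -314.5, 213.2]
ee_rot: [0.0, 0.737, 0.676, 0.0]
force: [0.2, -0.7, -0.2]
grip_width: 0.703
grip_force: 0.0
```

Now the dimmer: pinch it along the track and shift it about 29 mm towards dim.

{"fn": "apply_moves", "kwargs": {"targets": [[60,[40,5,0],[0,0,0]],[60,[80,10,0],[0,0,0]],[60,[125,15,0],[0,0,0]],[60,[170,20,0],[0,0,0]],[60,[211,24,0],[0,0,0]],[60,[211,24,-40],[0,0,0]],[60,[211,24,-85],[0,0,0]],[60,[211,24,-125],[0,0,0]],[60,[211,24,-160],[0,0,0]],[60,[211,24,-178],[0,0,0]],[60,[211,24,-183],[0,0,0]],[60,[211,24,-183],[0,0,0]],[0,[211,24,-183],[0,0,0]],[0,[211,24,-183],[0,0,0]],[0,[211,24,-183],[0,0,0]],[0,[211,24,-183],[0,0,0]],[0,[211,24,-183],[0,0,0]],[0,[211,24,-183],[0,0,0]]], "squeeze": 20}}

```text
time_s: 33.2
eef_pos: [621.3, -291.1, 29.6]
ee_rot: [0.001, 0.737, 0.676, 0.0]
force: [-0.0, 0.7, 6.6]
grip_width: 0.232
grip_force: 23.7
```

{"fn": "apply_moves", "kwargs": {"targets": [[0,[-5,0.4,0],[0,0,0]],[0,[-11,0.8,0],[0,0,0]],[0,[-17,1.2,0],[0,0,0]],[0,[-23,1.6,0],[0,0,0]],[0,[-27,1.9,0],[0,0,0]],[0,[-29,2,0],[0,0,0]],[0,[-29,2,0],[0,0,0]],[0,[-29,2,0],[0,0,0]],[60,[-29,2,0],[0,0,0]],[60,[-29,2,0],[0,0,0]],[60,[-29,2,0],[0,0,0]],[60,[-29,2,0],[0,0,0]],[60,[-29,2,40],[0,0,0]],[60,[-29,2,85],[0,0,0]],[60,[-29,2,130],[0,0,0]],[60,[-29,2,175],[0,0,0]],[60,[-30,40,183],[0,0,-8]],[60,[-30,85,183],[0,0,-16]],[60,[-30,130,183],[0,0,-24]],[60,[-30,175,183],[0,0,-32]]]}}

```text
time_s: 35.2
eef_pos: [590.5, -114.1, 211.3]
ee_rot: [0.0, 0.896, 0.444, 0.0]
force: [-0.2, 0.9, 0.2]
grip_width: 0.702
grip_force: 0.0
```

{"fn": "apply_moves", "kwargs": {"targets": [[60,[0,45,0],[0,0,-8]],[60,[0,90,0],[0,0,-16]],[60,[0,135,0],[0,0,-24]],[60,[0,180,0],[0,0,-32]],[60,[0,200,0],[0,0,-40]],[60,[0,200,0],[0,0,-48]],[60,[0,200,0],[0,0,-53]],[60,[0,200,0],[0,0,-53]]]}}

```text
time_s: 36.0
eef_pos: [590.8, 84.4, 211.2]
ee_rot: [0.0, 1.0, 0.0, -0.0]
force: [-0.3, 0.0, -0.0]
grip_width: 0.7
grip_force: 0.0
```

```bash
python3 bars.py t9; python3 - <<'E'
from m import *
snap('side','s9')
t=np.array([.9974,-.0725])
for n,f in(('top','t9'),('side','s9')):
    im=cv2.imread(f'pics/{f}.png'); hsv=cv2.cvtColor(im,cv2.COLOR_BGR2HSV); H,S,V=[hsv[...,i].astype(int) for i in range(3)]
    m=(H>40)&(H<85)&(S>90); a=(425,185,443,205) if n=='top' else (345,275,365,300)
    v,u=np.nonzero(m[a[1]:a[3],a[0]:a[2]]); uv=np.c_[u+a[0],v+a[1]].astype(float)
    p=onplane(n,uv,11)[:,:2]@t; C=cloud(n,np.load(f'pics/{f}.npy')).reshape(-1,3); k=(C[:,2]>47)&(C[:,2]<60)&(abs(C[:,0]-600)<70)&(abs(C[:,1]+288)<40)
    g=C[k,:2]@t; print(n,'pointer',p.min(),p.max(),np.median(p),'grip',k.sum(),g.min(),g.max(),np.median(g),C[k].mean(0))
im=cv2.imread('pics/t9.png'); s=cv2.imread('pics/s9.png')
cv2.imwrite('pics/d.png',np.hstack([cv2.resize(im[160:250,415:475],(400,600),interpolation=cv2.INTER_CUBIC),cv2.resize(s[270:330,320:360],(400,600),interpolation=cv2.INTER_CUBIC)]))
E
```

```text
mat (array([551.2, 453.5]), 73.9, 16.3, 1.2) 169.0
mat (array([553.2, 285.5]), 73.6, 13.7, -0.0) 150.5
mat (array([554.5, 368.2]), 76.0, 14.7, 0.5) 156.0
rib (array([ 410. , -314.2]), 64.8, 22.9, 85.4) 250.0
36.05 [590.8  84.3 211.2]
top pointer 599.5193418723309 622.5797007726097 611.5815829884739 grip 98 600.3243184743524 619.3356747824004 609.3589314542385 [ 590.41540703 -288.21417049   53.56278818]
side pointer 601.7947984853532 608.9386128181937 605.3502570159128 grip 100 602.5762392516737 622.7000638836639 611.2912503847538 [ 591.72521335 -294.41719856   53.85249593]
```

View pics/d.png

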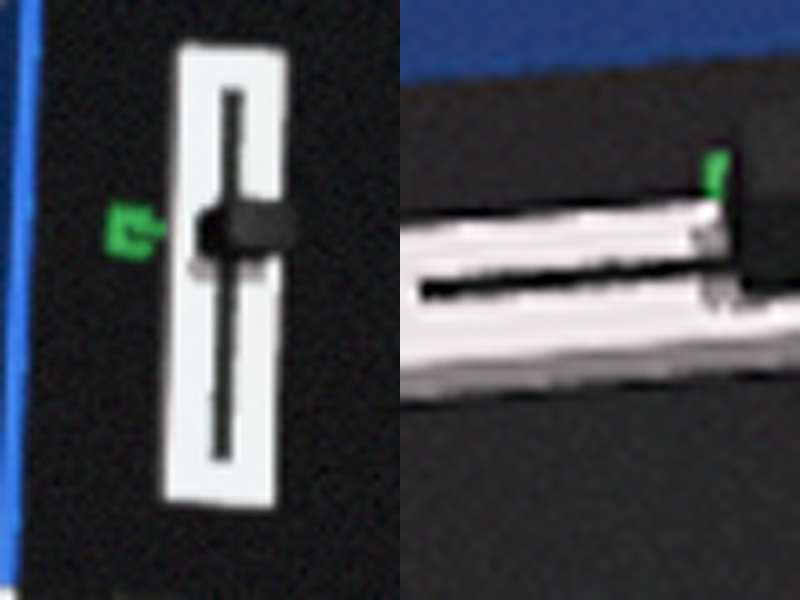

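Dimmer grip is level with the pointer (top view: about 230 px rows on both, within 2 mm) and the scraper is lined up on its pad. Now I return the carriers, blue first.

{"fn": "apply_moves", "kwargs": {"targets": [[60,[-10,45,0],[0,0,0]],[60,[-20,90,0],[0,0,0]],[60,[-30,135,0],[0,0,0]],[50,[-38,175,0],[0,0,0]],[50,[-38,201,-10],[0,0,0]],[50,[-38,201,-50],[0,0,0]],[50,[-38,201,-95],[0,0,0]],[50,[-38,201,-120],[0,0,0]],[50,[-38,201,-125],[0,0,0]],[50,[-38,201,-125],[0,0,0]],[0,[-38,201,-125],[0,0,0]],[0,[-38,201,-125],[0,0,0]],[0,[-38,201,-125],[0,0,0]],[0,[-38,201,-125],[0,0,0]],[0,[-38,201,-125],[0,0,0]],[0,[-38,201,-125],[0,0,0]],[0,[-38,201,-110],[0,0,0]],[0,[-38,201,-70],[0,0,0]],[0,[-38,201,-30],[0,0,0]],[0,[-38,201,-10],[0,0,0]]], "squeeze": 40}}

```text
time_s: 38.1
eef_pos: [553.5, 285.4, 204.9]
ee_rot: [-0.0, 1.0, 0.001, 0.002]
force: [-0.6, -0.2, -2.0]
grip_width: 0.106
grip_force: 39.8
```

{"fn": "apply_moves", "kwargs": {"targets": [[0,[5,-40,0],[0,0,-4]],[0,[10,-80,0],[0,0,-4]],[0,[14,-120,0],[0,0,-4]],[0,[18,-160,0],[0,0,-4]],[0,[22,-200,0],[0,0,-4]],[0,[26,-240,0],[0,0,-4]],[0,[30,-280,0],[0,0,-4]],[0,[34,-305,0],[0,0,-4]],[0,[34,-313,-15],[0,0,-4]],[0,[34,-313,-45],[0,0,-4]],[0,[34,-313,-68],[0,0,-4]],[0,[34,-313,-78],[0,0,-4]],[0,[34,-313,-82],[0,0,-4]],[0,[34,-313,-83],[0,0,-4]],[0,[34,-313,-83],[0,0,-4]],[40,[34,-313,-83],[0,0,-4]],[40,[34,-313,-83],[0,0,-4]],[40,[34,-313,-83],[0,0,-4]],[40,[34,-313,-83],[0,0,-4]]]}}

```text
time_s: 40.0
eef_pos: [586.8, -27.8, 118.3]
ee_rot: [0.0, 0.999, -0.034, -0.0]
force: [0.1, -0.9, 0.2]
grip_width: 0.471
grip_force: 0.0
```

{"fn": "apply_moves", "kwargs": {"targets": [[40,[0,0,40],[0,0,0]],[40,[0,0,83],[0,0,4]],[50,[-4,45,90],[0,0,4]],[50,[-8,90,90],[0,0,4]],[50,[-12,135,90],[0,0,4]],[50,[-16,180,90],[0,0,4]],[50,[-20,225,90],[0,0,4]],[50,[-24,270,90],[0,0,4]],[50,[-28,300,90],[0,0,4]],[50,[-28,300,90],[0,0,4]]]}}

```text
time_s: 41.0
eef_pos: [557.7, 275.7, 208.0]
ee_rot: [-0.0, 1.0, 0.003, -0.0]
force: [0.1, -0.8, 0.5]
grip_width: 0.586
grip_force: 0.0
```

```bash
python3 bars.py t10; python3 - <<'E'
from m import *
snap('side','s10'); 
for c in ((554,368),(551,455)):
  P=bar('side','s10',(99,115),c,50); print(len(P),rect(P) if len(P)>9 else '')
  P=bar('side','s4',(99,115),c,50); print(len(P),rect(P) if len(P)>9 else '')
E
```

```text
panel (array([586.2, -25.9]), 76.5, 11.1, -4.2) 139.0
mat (array([527.8, 454. ]), 29.1, 15.4, 7.6) 62.0
rib (array([ 410. , -314.2]), 64.9, 22.9, 85.4) 248.0
41.05 [558.3 273.7 208. ]
81 (array([556.4, 368.6]), 71.6, 19.0, 0.0)
13 (array([589.9, 369. ]), 15.4, 8.5, -76.9)
69 (array([553.3, 452.9]), 72.6, 23.9, -9.2)
1
```

{"fn": "apply_moves", "kwargs": {"targets": [[50,[-3,40,0],[0,0,0]],[50,[-5,80,0],[0,0,0]],[50,[-5,98,-10],[0,0,0]],[50,[-5,98,-50],[0,0,0]],[50,[-5,98,-90],[0,0,0]],[50,[-5,98,-115],[0,0,0]],[50,[-5,98,-122],[0,0,0]],[50,[-5,98,-122],[0,0,0]],[0,[-5,98,-122],[0,0,0]],[0,[-5,98,-122],[0,0,0]],[0,[-5,98,-122],[0,0,0]],[0,[-5,98,-122],[0,0,0]],[0,[-5,98,-122],[0,0,0]],[0,[-5,98,-122],[0,0,0]],[0,[-5,98,-110],[0,0,0]],[0,[-5,98,-70],[0,0,0]],[0,[-5,98,-30],[0,0,0]],[0,[-5,98,-7],[0,0,0]],[0,[-5,98,-7],[0,0,0]]]}}

```text
time_s: 43.0
eef_pos: [554.8, 370.9, 205.7]
ee_rot: [-0.001, 1.0, 0.001, 0.003]
force: [-0.2, 0.4, -1.5]
grip_width: 0.104
grip_force: 39.6
```

{"fn": "apply_moves", "kwargs": {"targets": [[0,[5,-40,0],[0,0,-4]],[0,[10,-80,0],[0,0,-4]],[0,[14,-120,0],[0,0,-4]],[0,[18,-160,0],[0,0,-4]],[0,[22,-200,0],[0,0,-4]],[0,[26,-240,0],[0,0,-4]],[0,[30,-280,0],[0,0,-4]],[0,[37,-310,0],[0,0,-4]],[0,[37,-320,-15],[0,0,-4]],[0,[37,-320,-45],[0,0,-4]],[0,[37,-320,-68],[0,0,-4]],[0,[37,-320,-78],[0,0,-4]],[0,[37,-320,-82],[0,0,-4]],[0,[37,-320,-83],[0,0,-4]],[0,[37,-320,-83],[0,0,-4]],[40,[37,-320,-83],[0,0,-4]],[40,[37,-320,-83],[0,0,-4]],[40,[37,-320,-83],[0,0,-4]],[40,[37,-320,-83],[0,0,-4]]]}}

```text
time_s: 44.9
eef_pos: [590.8, 50.3, 118.2]
ee_rot: [-0.0, 0.999, -0.034, -0.0]
force: [-0.1, -0.2, -0.1]
grip_width: 0.468
grip_force: 0.0
```

{"fn": "apply_moves", "kwargs": {"targets": [[40,[0,0,40],[0,0,0]],[40,[0,0,83],[0,0,4]],[50,[-4,45,90],[0,0,4]],[50,[-8,90,90],[0,0,4]],[50,[-12,135,90],[0,0,4]],[50,[-16,180,90],[0,0,4]],[50,[-20,225,90],[0,0,4]],[50,[-24,260,90],[0,0,4]],[50,[-28,260,90],[0,0,4]],[50,[-28,260,90],[0,0,4]]]}}

```text
time_s: 45.9
eef_pos: [562.3, 310.7, 208.0]
ee_rot: [0.0, 1.0, 0.001, -0.0]
force: [0.6, -0.6, 0.7]
grip_width: 0.586
grip_force: 0.0
```

```bash
python3 bars.py t11; python3 - <<'E'
from m import *
snap('side','s11'); 
for c in ((551,455),):
  P=bar('side','s11',(99,115),c,50); print(len(P),rect(P) if len(P)>9 else '')
E
```

```text
panel (array([586.3, -25.9]), 76.3, 11.1, -4.2) 139.0
panel (array([588.5,  51.4]), 76.4, 11.0, -3.6) 132.0
mat (array([535.5, 455. ]), 29.5, 12.6, -3.2) 60.5
rib (array([ 410. , -314.2]), 64.7, 22.9, 85.4) 246.0
45.95 [562.8 309.8 208.2]
76 (array([553.3, 456.9]), 74.4, 18.9, 1.1)
```

{"fn": "apply_moves", "kwargs": {"targets": [[50,[-5,45,0],[0,0,0]],[50,[-8,90,0],[0,0,0]],[50,[-11,130,0],[0,0,0]],[50,[-11,146,-10],[0,0,0]],[50,[-11,146,-50],[0,0,0]],[50,[-11,146,-90],[0,0,0]],[50,[-11,146,-115],[0,0,0]],[50,[-11,146,-122],[0,0,0]],[50,[-11,146,-122],[0,0,0]],[0,[-11,146,-122],[0,0,0]],[0,[-11,146,-122],[0,0,0]],[0,[-11,146,-122],[0,0,0]],[0,[-11,146,-122],[0,0,0]],[0,[-11,146,-122],[0,0,0]],[0,[-11,146,-122],[0,0,0]],[0,[-11,146,-110],[0,0,0]],[0,[-11,146,-70],[0,0,0]],[0,[-11,146,-30],[0,0,0]],[0,[-11,146,-7],[0,0,0]],[0,[-11,146,-7],[0,0,0]]]}}

```text
time_s: 48.0
eef_pos: [552.7, 456.8, 205.9]
ee_rot: [-0.002, 1.0, 0.001, 0.003]
force: [0.7, -0.2, -1.0]
grip_width: 0.102
grip_force: 40.4
```

{"fn": "apply_moves", "kwargs": {"targets": [[0,[5,-40,0],[0,0,-4]],[0,[10,-80,0],[0,0,-4]],[0,[14,-120,0],[0,0,-4]],[0,[18,-160,0],[0,0,-4]],[0,[24,-200,0],[0,0,-4]],[0,[30,-240,0],[0,0,-4]],[0,[36,-280,0],[0,0,-4]],[0,[40,-318,0],[0,0,-4]],[0,[40,-330,-15],[0,0,-4]],[0,[40,-330,-45],[0,0,-4]],[0,[40,-330,-68],[0,0,-4]],[0,[40,-330,-78],[0,0,-4]],[0,[40,-330,-82],[0,0,-4]],[0,[40,-330,-83],[0,0,-4]],[0,[40,-330,-83],[0,0,-4]],[40,[40,-330,-83],[0,0,-4]],[40,[40,-330,-83],[0,0,-4]],[40,[40,-330,-83],[0,0,-4]],[40,[40,-330,-83],[0,0,-4]]]}}

```text
time_s: 49.9
eef_pos: [591.8, 126.3, 118.1]
ee_rot: [0.0, 0.999, -0.034, -0.0]
force: [0.5, -0.3, -0.1]
grip_width: 0.47
grip_force: 0.0
```

{"fn": "apply_moves", "kwargs": {"targets": [[40,[0,0,40],[0,0,0]],[40,[0,0,83],[0,0,0]],[50,[-40,25,110],[0,0,0]],[50,[-80,50,110],[0,0,0]],[50,[-120,80,110],[0,0,0]],[50,[-150,110,110],[0,0,0]],[50,[-180,140,110],[0,0,0]],[50,[-210,170,110],[0,0,0]],[50,[-210,200,110],[0,0,0]],[50,[-210,200,110],[0,0,0]],[50,[-210,200,110],[0,0,0]]]}}

```text
time_s: 51.0
eef_pos: [381.7, 326.3, 228.1]
ee_rot: [0.0, 0.999, -0.034, -0.0]
force: [-0.0, 0.9, 0.1]
grip_width: 0.586
grip_force: 0.0
```

```bash
python3 bars.py t12; python3 - <<'E'
from m import *
im,_=snap('side','s12'); t=cv2.imread('pics/t12.png')
cv2.imwrite('pics/f.png',np.vstack([cv2.resize(t[130:300,240:510],(480,302)),cv2.resize(im[150:330,230:420],(480,297),interpolation=cv2.INTER_AREA)[:297]]))
E
```

```text
panel (array([586.3, -25.9]), 76.3, 11.1, -4.2) 140.0
panel (array([588.4,  51.4]), 76.5, 11.0, -3.6) 132.5
panel (array([588.6, 126.8]), 76.4, 11.4, -3.0) 142.5
rib (array([ 410. , -314.2]), 64.8, 22.9, 85.4) 250.0
51.05 [381.9 325.8 228.1]
```

View pics/f.png

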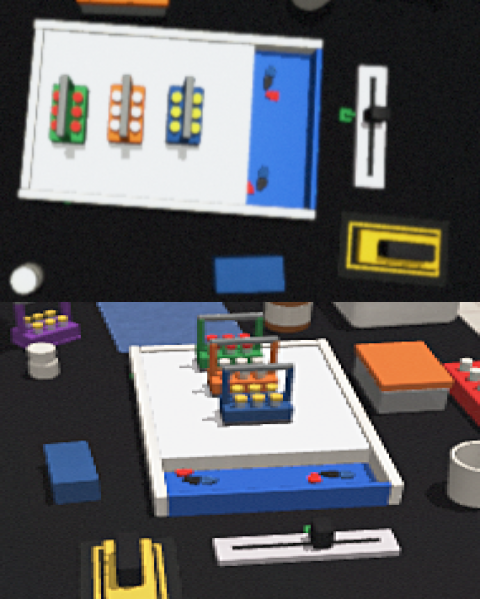

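The final views show all three carriers upright on the panel and the chips in the tray. The scraper is centred on its pad and the dimmer is level with the pointer. Handing in.

```bash
python3 -c "
from rig import ctrl
print(ctrl.finish_job())"
```

```text
the job is handed in; nothing more can be done
None
```

The job is handed in at about 51 s, with no verdict returned: in the last pictures all three carriers stood upright on the panel, all six chips lay in the tray, the scraper was centred on its pad, and the dimmer was within about 2 mm of the pointer.

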